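# Put the joiner's bench tools back in their fitted trays

## Task

The lesson is over: put the block plane, the marking gauge, the small brass hammer and the try square back into their fitted trays. Each tray has one recess cut to the outline of one tool; set every tool down flat on the floor of its own recess, lying the way the outline shows, without dropping it. Leave the glue bottle and the mallet standing where they are.

Things in the scene. Friction and masses are not known exactly. Their poses are not given: they have to be found in the camera images.
- plane_mid (a point): Loose block plane, steel, 140 x 44 mm, 53 mm tall overall, brass cap and wooden front knob, standing on its sole; 0.34 to 0.59 kg. The point is 25 mm above the middle of the sole; x along its length (front knob at +x), z up. Grip it at the middle across the 44 mm width: flat sides from the sole up to 30 mm.
- gauge_mid (a point): Loose marking gauge lying level, about 0.13 kg: wooden beam 160 x 18 x 18 mm along x, its underside 8 mm up, through a dark stock (28 mm along x, 56 along y, 34 tall; brass screw on top to 44). The point is the beam's mid-length, 17 mm above the underside; the stock's centre lies 18 mm from it towards -x; z up. Balanced if gripped by the stock across the 56 mm.
- hammer_mid (a point): Loose brass-headed hammer lying level, 169 mm long, about 0.24 kg: round head 28 mm thick, 56 mm long (y), centred at x = -70 mm; flat-sided neck 17 mm wide, 18 tall, x = -56 to 10 mm; turned wooden grip up to 28 mm thick, ending at x = 85. The point (x = 0) is at mid-length, 14 mm above the underside; z up. Grip the neck near the head (x = -38).
- square_mid (a point): Loose try square lying flat, an L, about 0.2 kg: aluminium stock 28 mm (x) by 90 (y), 26 tall, centred at x = -46 mm; steel blade 2 mm thick, at half height, x = -32 to 60, y = 15 to 45. The point (0, 0) is the centre of the 120 x 90 outline, 13 mm above the underside, in the air beside the blade; z up. Grip the stock across its 28 mm clear of the blade (y = -15).
- tray_plane_recess (a point): Fixed dark wood tray board 204 x 126 x 16 mm with one recess, 9 mm deep, cork floor, the outline of the plane: a rectangle 156 (x) by 60 mm (8 mm of room round the tool). The point: board's and recess's centre, on the recess floor, 7 mm above the bench; z up. Tool home: its point straight above this one, its length along x, either end first.
- tray_gauge_recess (a point): Fixed dark wood tray board 204 x 126 x 16 mm with one recess, 9 mm deep, cork floor, the outline of the gauge: a cross, slot 176 mm (x) by 34, arm 44 (x) by 72 mm centred at x = -18 (8 mm of room round the tool). The point: board's and recess's centre, on the recess floor, 7 mm above the bench; z up. Tool home: its point straight above this one, its x along this x.
- tray_hammer_recess (a point): Fixed dark wood tray board 204 x 126 x 16 mm with one recess, 9 mm deep, cork floor, the outline of the hammer: a T, bar 44 mm (x) by 72 centred at x = -70, stem 44 mm wide to x = 93 (8 mm of room round the tool). The point: board's and recess's centre, on the recess floor, 7 mm above the bench; z up. Tool home: its point straight above this one, its x along this x.
- tray_square_recess (a point): Fixed dark wood tray board 204 x 126 x 16 mm with one recess, 9 mm deep, cork floor, the outline of the square: an L, bar 44 mm (x) by 106 centred at x = -46, arm y = 7 to 53, to x = 68 (8 mm of room round the tool). The point: board's and recess's centre, on the recess floor, 7 mm above the bench; z up. Tool home: its point straight above this one, its x along this x.
- mallet_mid (a point): Bystander: round wooden carver's mallet, 84 mm across, 228 mm tall, standing on its head to the left of the trays. Its centre, 114 mm up.
- glue_mid (a point): Bystander: white glue bottle, 60 mm across, 170 mm tall, standing to the right of the trays. Its centre, 85 mm up.

How it is judged:
By the outcome, as a careful person would: the job done as asked, in the order asked, and still so for the second after the job is handed in, with the robot touching nothing.
It also fails if it takes over 120 s, if anything falls off the work surface, if the arm or the gripper's body presses on something with over 40 N, if the wrist force passes 120 N, or if a joint passes its speed limit or range.

## Robot

A 6-joint arm with a two-finger parallel gripper is mounted at the origin on the work surface. World frame = base frame: x ahead of the robot, y to its left, z up, the work surface at z = 0. Lengths are in m, angles in rad, forces in N, time in s.
With the tool pointing down it reaches from about 0.35 to 0.875 m from the base axis. Payload 15.5 kg.
Tool frame: the origin (TCP) lies at the very end of the fingers, on their centre line; the grasp point (between the pads) lies 19 mm behind it; z points along the fingers, y is the line along which they close (so a half turn about z gives the same grasp; the last joint's range is limited). The gripper opens to 85 mm and grips with 20 to 120 N. Pads are 22 mm wide; open, the fingers measure 114 mm over their backs; the gripper's body (76 mm by 85 mm) begins 54 mm behind the grasp point. The pads swing forward as they close: fully open they stand 13 mm farther back than shut.
Start: joints at [1.252, 0.494, 1.345, -0, 1.302, -0.096], TCP at [0.138, 0.61, 0.231] pointing down, gripper open.
Joint ranges: [-2.91, 2.91], [-0.82, 2.16], [0.22, 2.67], [-1.22, 4.37], [0.12, 2.79], [-3.08, 3.08]. Speed limits (rad/s): [1.89, 1.89, 2.57, 3.01, 3.01, 3.01].

## Interface

Orientations are given as a rotation vector (axis times angle).
In Python, from plant import r, kin, telemetry, camera, camera_model, sign_off gives the robot as it stands. Calls block until the motion is done:
- r.goto(position, orientation): joint-space move of the TCP to a pose.
- r.move_straight(position, max_speed=0.15, orientation=None): straight line of the TCP; orientation=None keeps the orientation; max_speed is the mean speed in m/s.
- r.move_joints(angles): joint-space move.
- r.move_gripper(opening): finger opening in m; the grip force is fixed at half the most; returns when the fingers have stopped.
- r.sleep(seconds).
- kin.solve_ik(position, orientation): joint angles nearest the present ones, or None.
- telemetry.get_obs(): the state.
- camera(name): name is "scene" or "side" or "wrist"; returns the picture (420x560x3 uint8, blue, green, red); there is no depth.
- camera_model(name): a dict with "fx", "fy", "cx", "cy" (pixels), "R" (3x3) and "t" (3): a world point X has camera coordinates R X + t. Camera axes: x right, y down, z forward; pixel columns grow to the right and rows downward; lengths in m; the calibration is good to about 2 mm. A picture is of the moment at which its call begins: read the wrist's pose just before it. camera_model takes no time and is no camera call; for the wrist camera it gives the pose at the moment of the call.
A pose or a line that the arm cannot do raises r.IKError and nothing moves.
- sign_off(): hands the job in; it is judged then, once.
The state is a dict: "time_s": time; "q": joint angles; "qd": joint speeds; "joint_efforts": joint torques, N m; "tool_pos": TCP position; "orientation": TCP orientation; "contact_force": force on the tool from outside, world axes, zero at the start; "torque": the same for the moment, N m; "gripper_width": finger opening in m; "grasp_force": force on a finger pad.
Only numpy, scipy, OpenCV 4.12 (cv2) and the standard library are available. Lean on these libraries where they do the work, as an engineer would, in place of code of your own. Each camera call takes 0.05 s, during which the arm holds its last target. There are 200 camera calls.

## Working session

There is one attempt and no reset: what is moved stays moved. The work goes in short steps, each a Python script; the robot and the scene stay as the last script left them, time stands still between calls to the robot, and variables do not carry over. Pictures are saved under pics/ and viewed, at most 14 in all, crops included, and the job is handed in when it is done.

```bash
ls; mkdir -p pics
python3 - <<'E'
from plant import *
import cv2
for n in("scene","side","wrist"):
    m=camera_model(n);cv2.imwrite(f"pics/{n}0.png",cv2.resize(camera(n),(800,600),interpolation=cv2.INTER_CUBIC))
    print(n,m)
print(telemetry.get_obs())
E
```

```text
pics
scene {'fx': 405.2882926744179, 'fy': 405.2882926744179, 'cx': 283.57257071547195, 'cy': 209.9463306442679, 'R': array([[-0.06474991,  0.99789814, -0.00259742],
       [ 0.71843244,  0.04480962, -0.69415195],
       [-0.69257655, -0.04681235, -0.71982381]]), 't': array([ 0.04437464, -0.33040334,  1.46225349])}
side {'fx': 381.57721830245185, 'fy': 381.57721830245185, 'cx': 273.3739620280749, 'cy': 213.26732150609044, 'R': array([[ 0.77346698, -0.63365556,  0.01514819],
       [-0.4334646 , -0.54624002, -0.7167498 ],
       [ 0.46244704,  0.5478161 , -0.69716587]]), 't': array([-0.41737905,  0.32044352,  0.7639741 ])}
wrist {'fx': 289.26805175349966, 'fy': 289.26805175349966, 'cx': 277.6178080972706, 'cy': 209.61053146536975, 'R': array([[ 2.20155345e-01,  9.75464825e-01, -3.87128870e-06],
       [ 9.33931852e-01, -2.10780509e-01,  2.88691657e-01],
       [ 2.81607740e-01, -6.35606269e-02, -9.57422126e-01]]), 't': array([-0.62452383, -0.03828227,  0.37750554])}
{'time_s': 0.15, 'q': array([ 1.25250230e+00,  4.94047759e-01,  1.34592076e+00,  2.19341494e-05,
        1.30247786e+00, -9.55012497e-02]), 'qd': array([-2.56193442e-04, -1.92155989e-03, -1.73093481e-03, -5.16985361e-05,
        1.20352181e-04, -5.07034840e-04]), 'joint_efforts': array([ 2.46866628e-03, -8.82538462e+01, -3.84067047e+01, -7.82325014e-05,
        7.24370620e-03, -3.13818100e-05]), 'tool_pos': array([0.13801387, 0.60933251, 0.23085574]), 'orientation': array([-3.49225993e-01, -3.12192440e+00,  1.30552495e-03]), 'contact_force': array([-0.54097201, -0.45280544, -0.37023531]), 'torque': array([-0.02281915,  0.03599747, -0.00150187]), 'grasp_force': 0.0, 'gripper_width': 0.08522467386845381}
```

View pics/scene0.png

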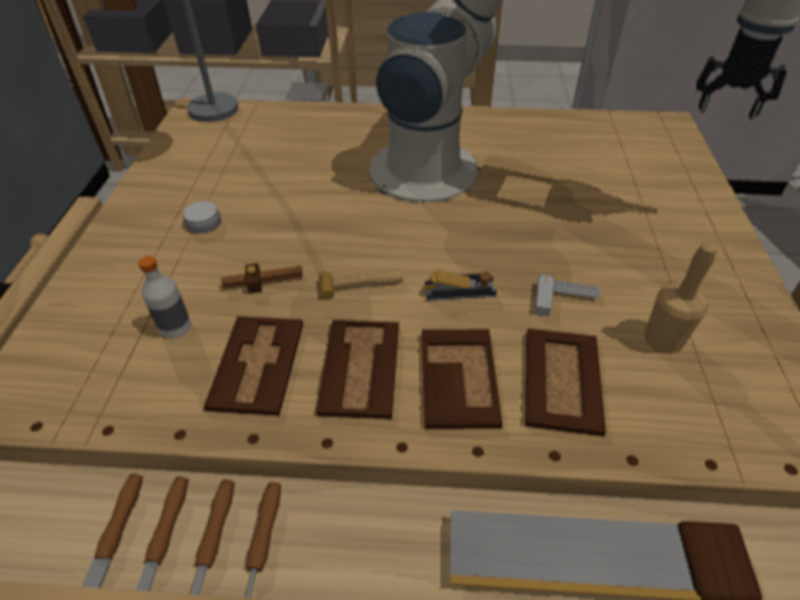

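View pics/side0.png

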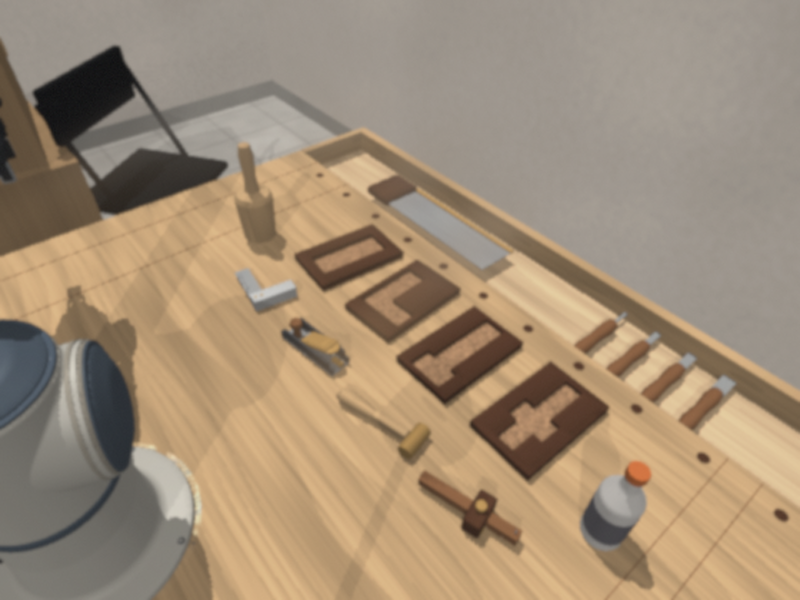

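The scene view shows the tools in a row (800x600 px: gauge 262,277; hammer 360,283; plane 460,286; square 568,293) and the trays below them: gauge (256,365), hammer (358,368), square (461,378), plane (565,381). The side view agrees with this layout. Next I'll get rough positions and then wrist views.

```bash
cat > h.py <<'E'
import numpy as np, cv2
from scipy.spatial.transform import Rotation as Ro
from plant import *
def ray(m,u,v,z):
    """pixel (560x420) to world at height z"""
    R=np.array(m["R"]);t=np.array(m["t"]);C=-R.T@t
    d=R.T@np.array([(u-m["cx"])/m["fx"],(v-m["cy"])/m["fy"],1])
    return C+d*(z-C[2])/d[2]
def proj(m,X):
    c=np.array(m["R"])@X+m["t"]; return np.array([m["fx"]*c[0]/c[2]+m["cx"],m["fy"]*c[1]/c[2]+m["cy"]])
def down(a):
    """tool down, closing line at angle a in the xy plane"""
    y=np.array([np.cos(a),np.sin(a),0]);z=np.array([0,0,-1.]);return Ro.from_matrix(np.c_[np.cross(y,z),y,z]).as_rotvec()
E
python3 - <<'E'
from h import *
m=camera_model("scene")
for n,u,v,z in [("gauge",262,277,.02),("hammer",360,283,.015),("plane",460,286,.03),("square",568,293,.02),("tg",256,365,.01),("th",358,368,.01),("ts",461,378,.01),("tp",565,381,.01),("mallet",668,335,.03),("glue",170,315,.03)]:
    print(n,ray(m,u*.7,v*.7,z).round(3))
m=camera_model("wrist");o=telemetry.get_obs()
T=Ro.from_rotvec(o["orientation"]);print(T.as_matrix().round(2))
print("cam in tool",T.inv().apply(-m["R"].T@m["t"]-o["tool_pos"]), (m["R"]@T.as_matrix()).round(3))
for a in (np.pi/2,-np.pi/2):
  for y in(.22,-.2): print(a,y,kin.solve_ik([.45,y,.3],down(a)))
E
```

```text
gauge [ 0.434 -0.304  0.02 ]
hammer [ 0.434 -0.107  0.015]
plane [0.445 0.092 0.03 ]
square [0.442 0.302 0.02 ]
tg [ 0.646 -0.266  0.01 ]
th [ 0.641 -0.086  0.01 ]
ts [0.651 0.095 0.01 ]
tp [0.646 0.273 0.01 ]
mallet [0.548 0.464 0.03 ]
glue [ 0.556 -0.446  0.03 ]
[[-0.98  0.22 -0.  ]
 [ 0.22  0.98 -0.  ]
 [ 0.   -0.   -1.  ]]
cam in tool [ 0.07282173 -0.00039205 -0.14169543] [[ 0.001  1.    -0.001]
 [-0.957  0.    -0.289]
 [-0.289  0.001  0.957]]
1.5707963267948966 0.22 [ 3.35450692e-01  2.50946661e-01  1.54116990e+00 -4.44089210e-16
  1.34947610e+00 -1.23534563e+00]
1.5707963267948966 -0.2 [-0.53955103  0.23808118  1.55936726  0.          1.34414422 -2.11034736]
-1.5707963267948966 0.22 [ 3.35450692e-01  2.50946661e-01  1.54116990e+00 -4.44089210e-16
  1.34947610e+00  1.90624702e+00]
-1.5707963267948966 -0.2 [-5.39551032e-01  2.38081176e-01  1.55936726e+00 -4.44089210e-16
  1.34414422e+00  1.03124530e+00]
```

View pics/wrist0.png

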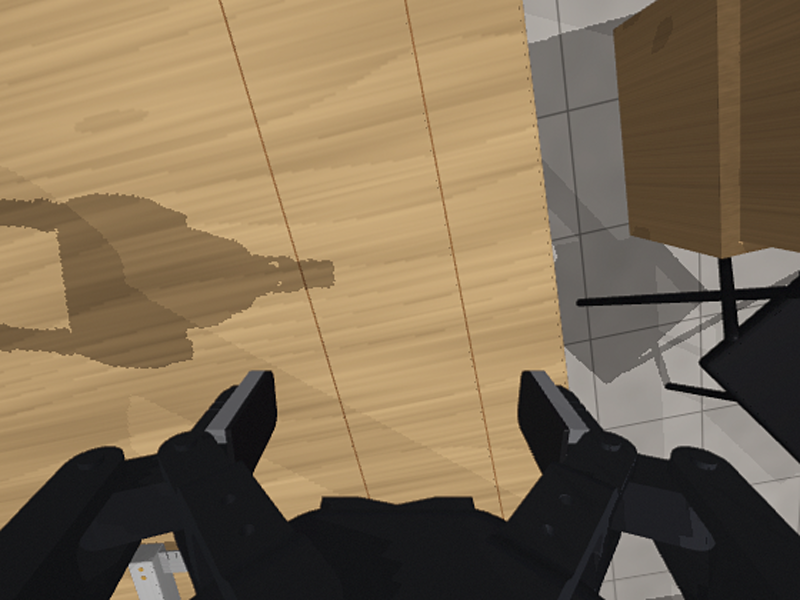

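The wrist view shows only bench, fingers and the table edge, so the upper half of that image is clear to use. I'll shoot from above the row twice and rectify to the plane z=16 mm.

```bash
cat >> h.py <<'E'
S=1.6
def ortho(img,m,x0,x1,y0,y1,z,fn):
    """top view: rows = x decreasing downward, columns = y decreasing to the right; col=(y1-y)*1000S,row=(x1-x)*1000S"""
    w=int((y1-y0)*1000*S);h=int((x1-x0)*1000*S)
    W=np.array([[x1,y1,z],[x1,y0,z],[x0,y0,z],[x0,y1,z]])
    H=cv2.getPerspectiveTransform(np.float32([proj(m,p) for p in W]),np.float32([[0,0],[w,0],[w,h],[0,h]]))
    cv2.imwrite(fn,cv2.warpPerspective(img,H,(w,h),flags=cv2.INTER_CUBIC))
E
python3 - <<'E'
from h import *
for n,y in(("L",.19),("R",-.19)):
    r.goto([.5,y,.3],down(-np.pi/2)); r.sleep(.3)
    m=camera_model("wrist");i=camera("wrist");np.save(f"pics/{n}.npy",i);np.savez(f"pics/m{n}.npz",**m)
    yc=y; ortho(i,m,.375,.745,yc-.21,yc+.21,.016,f"pics/o{n}.png"); print(n,yc+.21,(-m["R"].T@m["t"]).round(4))
print(telemetry.get_obs()["time_s"])
E
```

```text
L 0.4 [0.5739 0.1899 0.4417]
R 0.01999999999999999 [ 0.5741 -0.1899  0.4417]
4.275
```

View pics/oL.png

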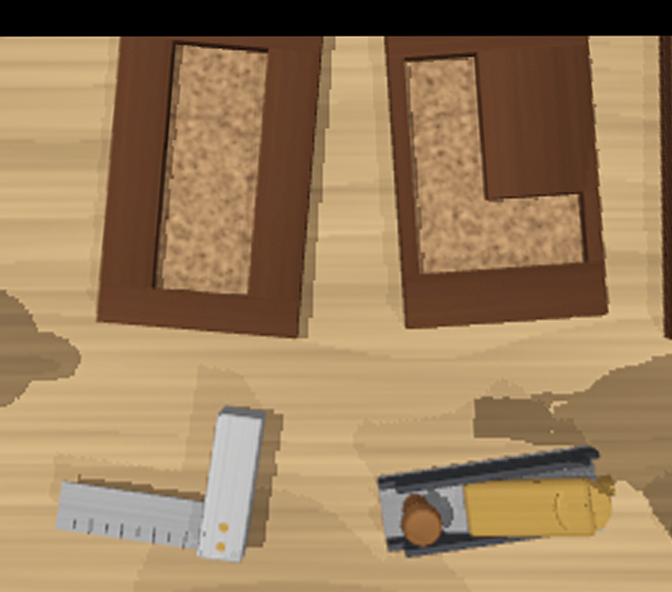

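View pics/oR.png

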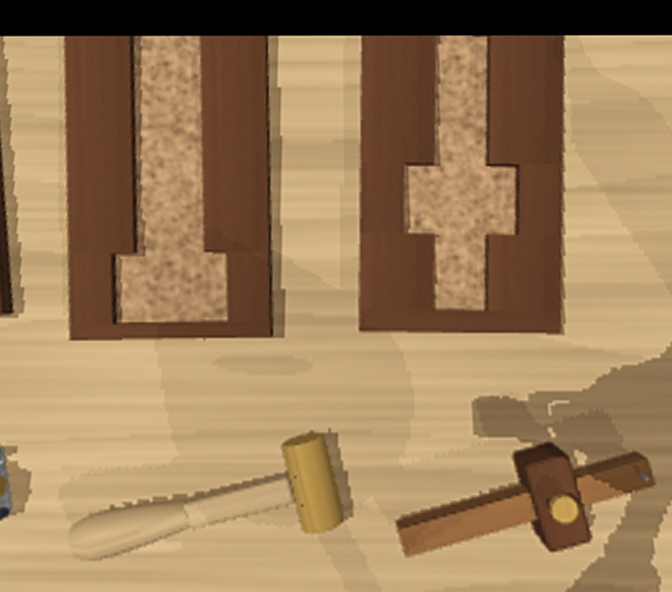

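The rectified views show all four trays and tools clearly. Tray near corners, which give centres and yaw:
- Plane: (97,321), (299,338)
- Square: (406,328), (607,314)
- Hammer: (71,340), (271,335)
- Gauge: (359,330), (563,333)

Tools:
- Square stock centre (231,486)
- Plane about (490,503)
- Hammer head (314,482), grip end (75,542)
- Gauge beam ends (403,541) and (652,474), screw (564,509)

The near-edge lengths come out at 126±1 mm, which matches the boards. I'll enlarge the plane, since its height parallax is ambiguous.

Run:
```python
from h import *
i=np.load("pics/L.npy");m=dict(np.load("pics/mL.npz"))
c=proj(m,np.array([.435,.092,.02]));u,v=int(c[0])-100,int(c[1])-60
cv2.imwrite("pics/cp.png",cv2.resize(i[v:v+120,u:u+200],None,fx=4,fy=4,interpolation=cv2.INTER_CUBIC));print(u,v)
```

```text
241 157
```

View pics/cp.png

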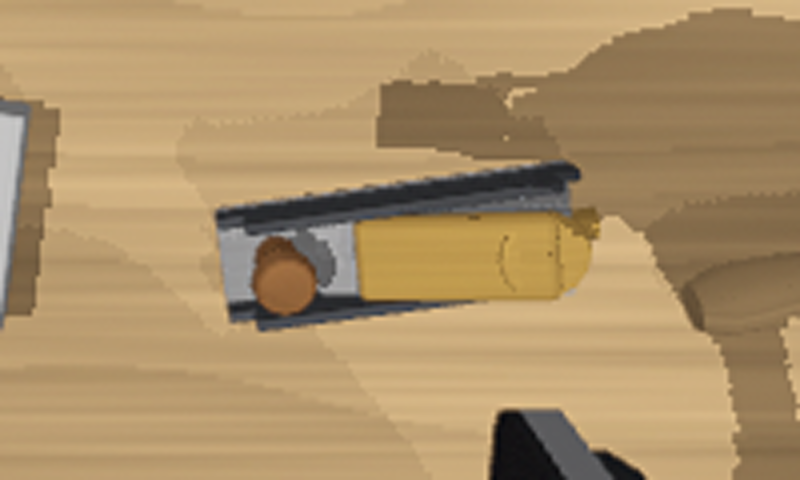

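In the crop, the plane's sole front corners are at (216,212) and (230,322), the rear far corner is at (577,165), and the lower rail's top edge runs (260,330) to (480,302). I'll work out all the poses and check lengths.

```bash
cat > poses.py <<'E'
from h import *
mL=dict(np.load("pics/mL.npz"));mR=dict(np.load("pics/mR.npz"))
def op(s,c,w,z):
    """ortho pixel -> world at height z"""
    m,y1=(mL,.4) if s=="L" else (mR,.02)
    C=-m["R"].T@m["t"];P=np.array([.745-w/1600,y1-c/1600,.016]);return (C+(P-C)*(C[2]-z)/(C[2]-.016))[:2]
def ang(d): return np.degrees(np.arctan2(d[1],d[0]))
def rot(d): d=np.radians(d);return np.array([[np.cos(d),-np.sin(d)],[np.sin(d),np.cos(d)]])
# (centre, yaw deg)
tray=dict(plane=(op("L",211.7,166.9,.016),-4.8),square=(op("L",495.2,158.2,.016),3.95),
          hammer=(op("R",167.8,174.3,.016),1.1),gauge=(op("R",462.7,168.3,.016),-.6))
def cp(u,v,z): return ray(mL,241+u/4-.4,157+v/4-.4,z)[:2]
f=(cp(216,212,.004)+cp(230,322,.004))/2
tool=dict(plane=(f-rot(97.5)@[.07,0],97.5))
s=op("L",230.75,486,.026);tool["square"]=(s+rot(81.8)@[.046,0],81.8)
hh=op("R",313,481,.016);he=op("R",75,542,.014);tool["hammer"]=(hh+rot(104)@[.07,0],104.)
b0,b1=op("R",403,541,.026),op("R",652,474,.026);tool["gauge"]=((b0+b1)/2,ang(b0-b1))
if __name__=="__main__":
    for k in tool: print(k,tool[k][0].round(4),round(tool[k][1],1),"tray",tray[k][0].round(4),tray[k][1])
    a,b=cp(216,212,.004),cp(577,165,.004);print("plane len",np.linalg.norm(a-b),ang(a-b),"w",np.linalg.norm(a-cp(230,322,.004)),"mid far edge",(a+b)/2)
    a,b=cp(260,330,.03),cp(480,302,.03);print("rail ang",ang(a-b), "dist of plane mid to lower rail",np.cross(a-b,tool["plane"][0]-b)/np.linalg.norm(a-b))
    print("hammer head-end",np.linalg.norm(hh-he),ang(he-hh),"beam",np.linalg.norm(b0-b1),"screw",op("R",564,509,.044),tool["gauge"][0]-rot(tool["gauge"][1])@[.018,0])
E
python3 -W ignore poses.py
```

```text
plane [0.4283 0.0906] 97.5 tray [0.6407 0.2677] -4.8
square [0.4509 0.2998] 81.8 tray [0.6461 0.0905] 3.95
hammer [ 0.4274 -0.1077] 104.0 tray [ 0.6361 -0.0849] 1.1
gauge [ 0.4312 -0.3069] 105.1 tray [ 0.6398 -0.2692] -0.6
plane len 0.14177390087761768 97.8638760479874 w 0.04713470253573625 mid far edge [0.45217398 0.09301513]
rail ang 97.94675750137213 dist of plane mid to lower rail -0.017112592143350067
hammer head-end 0.15449674224109938 104.5884144872968 beam 0.15737484780865038 screw [ 0.43655979 -0.32312029] [ 0.43592635 -0.3242552 ]
```

The measured sizes agree with the ones given: plane 142 mm, beam 157 mm, hammer 154 of 155 mm. Now I'll pick and place the plane.

```bash
cat > act.py <<'E'
import warnings;warnings.filterwarnings("ignore")
from poses import *
tool["plane"]=(np.array([.430,.0905]),97.8)
# grip point in tool frame, closing angle rel. to tool yaw, TCP height above underside
G=dict(plane=((0,0),-90,.011),gauge=((-.018,0),-90,.009),hammer=((-.038,0),-90,.012),square=((-.046,-.014),0,.012))
obs=telemetry.get_obs
def pick(k):
    g,da,h=G[k];c,y=tool[k];p=c+rot(y)@g;o=down(np.radians(y+da))
    r.move_gripper(.085); r.goto([*p,.12],o); r.move_straight([*p,h],.12); r.move_gripper(0.)
    s=obs();print("grip width",s["gripper_width"],"force",s["grasp_force"])
    z0=s["contact_force"][2]; r.move_straight([*p,.14],.12); r.sleep(.2); print("weight",obs()["contact_force"][2]-z0)
def place(k,shift=(0,0)):
    g,da,h=G[k];c,y=tray[k];p=c+rot(y)@(np.array(g)+shift);o=down(np.radians(y+da))
    r.goto([*p,.14],o); r.move_straight([*p,.007+h+.004],.10); r.sleep(.2); f0=obs()["contact_force"][2]
    for d in np.arange(.003,-.0021,-.001):
        r.move_straight([*p,.007+h+d],.02); r.sleep(.1); f=obs()["contact_force"][2]-f0
        if abs(f)>4: break
    print("down at",round(d,4),"df",f)
    r.move_gripper(.085); r.move_straight([*p,.14],.12); print("t",obs()["time_s"])
def shot(k,fn):
    """after a place: top view of the tray from the wrist camera"""
    c=tray[k][0]; r.goto([c[0]-.09,c[1],.16],down(-np.pi/2)); r.sleep(.2)
    m=camera_model("wrist");i=camera("wrist");ortho(i,m,c[0]-.11,c[0]+.11,c[1]-.11,c[1]+.11,.016,fn);return m
E
python3 - <<'E'
from act import *
pick("plane")
m=camera_model("wrist");cv2.imwrite("pics/held.png",camera("wrist"))
if obs()["gripper_width"]>.03: place("plane"); shot("plane","pics/tp.png")
print(obs()["time_s"])
E
```

```text
grip width 0.042765772286036306 force 59.54489529132843
weight -18.739453901075304
down at 0.0 df 11.098507270697048
t 15.225
15.9333
```

View pics/tp.png

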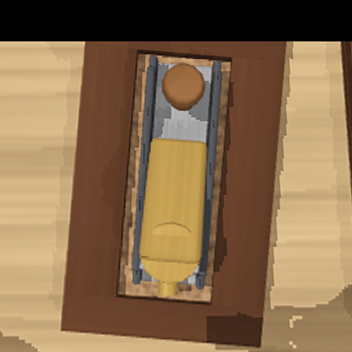

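The plane lies flat and centred in its recess, with cork visible all round it. Next are the gauge and the hammer.

Run:
```python
from act import *
for k,w in(("gauge",.05),("hammer",.012)):
    pick(k)
    if obs()["gripper_width"]<w: print("missed",k);break
    place(k)
else:
    c=(tray["gauge"][0]+tray["hammer"][0])/2
    r.goto([c[0]-.09,c[1],.26],down(-np.pi/2)); r.sleep(.2)
    m=camera_model("wrist");ortho(camera("wrist"),m,c[0]-.15,c[0]+.12,c[1]-.2,c[1]+.2,.016,"pics/tgh.png")
```

```text
grip width 0.05492158914143831 force 62.488839626312256
weight -10.024768078662829
down at 0.0 df 11.435169569422612
t 28.1
grip width 0.015079219783453017 force 58.43444645404816
weight -10.067248762221933
down at 0.0 df 7.226808462044179
t 39.6083
```

View pics/tgh.png

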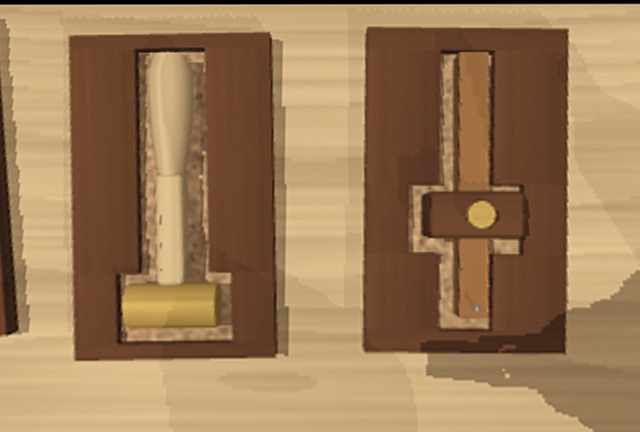

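Both sit inside their recesses. After parallax correction the gauge stock spans cols 424–514 in a slot of 412–522, and the hammer head spans 132–224 in 119–233. Floor contact came at the nominal height both times. The square is next.

Run:
```python
from act import *
pick("square")
if obs()["gripper_width"]>.022: place("square"); shot("square","pics/ts.png")
cv2.imwrite("pics/end.png",cv2.resize(camera("scene"),(800,600)))
```

```text
grip width 0.02682619429885247 force 59.38888370990753
weight -11.727306991652583
down at 0.0 df 9.586180527959698
t 51.4167
```

View pics/ts.png

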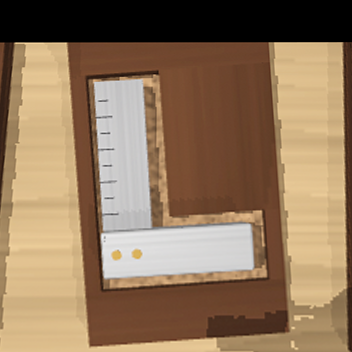

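View pics/end.png

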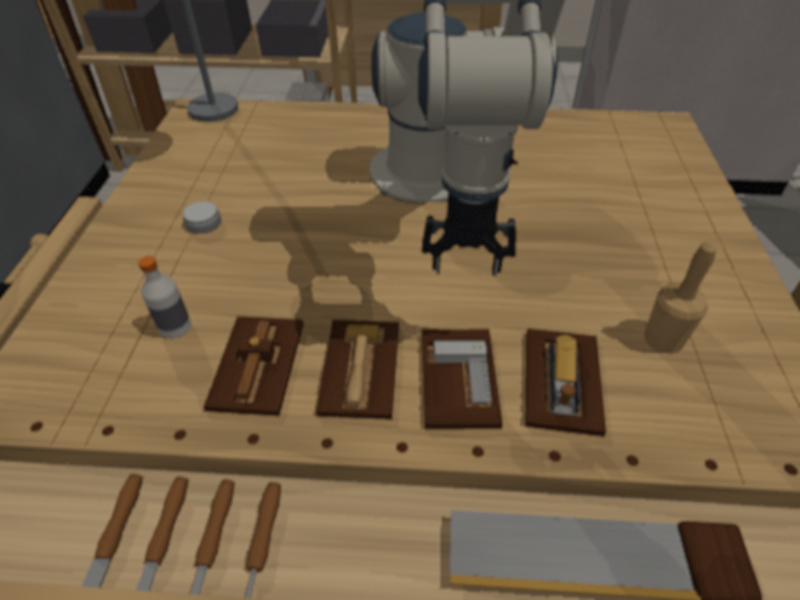

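The close-up shows the square inside its L recess, about 4 mm off centre but with clearance on every side. The scene view shows all four tools in their trays, and the bottle and mallet have not moved.

```bash
python3 -c "
from plant import *
print(sign_off())"
```

```text
the job is handed in; nothing more can be done
None
```

All four tools are lying flat in their own recesses, the glue bottle and mallet were left untouched, and the job was handed in at about 52 s; the square sits about 4 mm off centre.

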